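# Lid the four steel sample jars

## Task

The four steel jars have been washed and must be closed against dust: put its own lid on each jar, the lid of matching size, so that the largest goes on the largest and so on, and every lid lies flat and fully home on the rim. Set the lids down rather than dropping them, leave the jars standing where they are, and do not shift or knock over the two white sample bottles that stand among them.

Things in the scene. Friction and masses are not known exactly. Their poses are not given: they have to be found in the camera images.
- jar_xl: The largest of the four open steel jars, standing mouth up: outside diameter 104 mm, bore 98 mm (wall 3 mm), height 70 mm, empty, loose. Origin: centre of its underside, on the bench; z up its axis; the rim lies 70 mm above the origin.
- jar_l: The second largest of the four open steel jars, standing mouth up: outside diameter 84 mm, bore 78 mm (wall 3 mm), height 62 mm, empty, loose. Origin: centre of its underside, on the bench; z up its axis; the rim lies 62 mm above the origin.
- jar_m: The second smallest of the four open steel jars, standing mouth up: outside diameter 66 mm, bore 60 mm (wall 3 mm), height 54 mm, empty, loose. Origin: centre of its underside, on the bench; z up its axis; the rim lies 54 mm above the origin.
- jar_s: The smallest of the four open steel jars, standing mouth up: outside diameter 50 mm, bore 44 mm (wall 3 mm), height 46 mm, empty, loose. Origin: centre of its underside, on the bench; z up its axis; the rim lies 46 mm above the origin.
- lid_xl: The largest of four loose steel lids, lying knob up: flange 120 mm across, 4 to 7 mm above the origin; below it a locating step, 4 mm deep, tapering 84 to 80 mm across, for the mouth; on top (crown to 9 mm) a round knob, 20 mm across, 13 to 32 mm up, on a 12 mm neck. Origin: centre of the step's underside; z up. Fully home, its origin is 66 mm above the jar's, 4 mm below the rim.
- lid_l: The second largest of four loose steel lids, lying knob up: flange 100 mm across, 4 to 7 mm above the origin; below it a locating step, 4 mm deep, tapering 64 to 60 mm across, for the mouth; on top (crown to 9 mm) a round knob, 20 mm across, 13 to 32 mm up, on a 12 mm neck. Origin: centre of the step's underside; z up. Fully home, its origin is 58 mm above the jar's, 4 mm below the rim.
- lid_m: The second smallest of four loose steel lids, lying knob up: flange 82 mm across, 4 to 7 mm above the origin; below it a locating step, 4 mm deep, tapering 46 to 42 mm across, for the mouth; on top (crown to 9 mm) a round knob, 20 mm across, 13 to 32 mm up, on a 12 mm neck. Origin: centre of the step's underside; z up. Fully home, its origin is 50 mm above the jar's, 4 mm below the rim.
- lid_s: The smallest of four loose steel lids, lying knob up: flange 66 mm across, 4 to 7 mm above the origin; below it a locating step, 4 mm deep, tapering 30 to 26 mm across, for the mouth; on top (crown to 9 mm) a round knob, 20 mm across, 13 to 32 mm up, on a 12 mm neck. Origin: centre of the step's underside; z up. Fully home, its origin is 42 mm above the jar's, 4 mm below the rim.
- bottle_a: A closed white wide-mouth sample bottle with a flared white cap and a grey foot, 54 mm in diameter, 100 mm tall, loose, standing among the jars and lids; not to be handled. Origin: centre of its underside; z up.
- bottle_b: A closed white wide-mouth sample bottle with a flared white cap and a grey foot, 54 mm in diameter, 100 mm tall, loose, standing among the jars and lids; not to be handled. Origin: centre of its underside; z up.
There are look-alikes about, which are no part of the job. What is shaped like the lid_xl but blue is not meant.

How it is judged:
At the end, for the whole second after the job is handed in: Each of the four lids lies on the jar of its own size: centred within 12 mm, its height within 3 mm of fully home, flat on the rim within 0.06 rad, upright, released and at rest; every jar stands upright within 30 mm of where it stood, and so do both bottles (horizontal distance between lid_xl and jar_xl below 0.012 m and z of lid_xl in the frame of jar_xl between 0.063 and 0.0685 m and angle between the z axis of lid_xl and the z axis of jar_xl, either way round below 0.06 rad and angle between each of lid_xl, lid_l, lid_m, lid_s's own z axis and vertical below 0.08 rad and distance of each of jar_xl, jar_l, jar_m, jar_s, bottle_a, bottle_b from where it was at the start of the episode below 0.03 m and angle between each of jar_xl, jar_l, jar_m, jar_s's own z axis and vertical below 0.06 rad and linear speed of each of lid_xl, jar_xl, lid_l, jar_l, lid_m, jar_m, lid_s, jar_s below 0.02 m/s and contact force between each of lid_xl, lid_l, lid_m, lid_s and the fingers below 0.05 N and horizontal distance between lid_l and jar_l below 0.012 m and z of lid_l in the frame of jar_l between 0.055 and 0.0605 m and angle between the z axis of lid_l and the z axis of jar_l, either way round below 0.06 rad and horizontal distance between lid_m and jar_m below 0.012 m and z of lid_m in the frame of jar_m between 0.047 and 0.0525 m and angle between the z axis of lid_m and the z axis of jar_m, either way round below 0.06 rad and horizontal distance between lid_s and jar_s below 0.012 m and z of lid_s in the frame of jar_s between 0.039 and 0.0445 m and angle between the z axis of lid_s and the z axis of jar_s, either way round below 0.06 rad and angle between each of bottle_a, bottle_b's own z axis and vertical below 0.1 rad); the robot touches nothing.
It fails at once if a lid falls freely (faster than 0.7 m/s with no finger touching it, about 25 mm of drop) ((contact force between lid_xl and the fingers below 0.01 N and linear speed of lid_xl above 0.7 m/s) or (contact force between lid_l and the fingers below 0.01 N and linear speed of lid_l above 0.7 m/s) or (contact force between lid_m and the fingers below 0.01 N and linear speed of lid_m above 0.7 m/s) or (contact force between lid_s and the fingers below 0.01 N and linear speed of lid_s above 0.7 m/s)).
It fails at once if a sample bottle is shifted by more than 30 mm or tipped over (distance of any of bottle_a, bottle_b from where it was at the start of the episode above 0.03 m or angle between any of bottle_a, bottle_b's own z axis and vertical above 0.35 rad).
It also fails if it takes over 96 s, if anything falls off the work surface, if the arm or the gripper's body presses on something with over 40 N, if the wrist force passes 120 N, or if a joint passes its speed limit or range.

## Robot

A 6-joint arm with a two-finger parallel gripper is mounted at the origin on the work surface. World frame = base frame: x ahead of the robot, y to its left, z up, the work surface at z = 0. Lengths are in m, angles in rad, forces in N, time in s.
With the tool pointing down it reaches from about 0.35 to 0.85 m from the base axis. Payload 8.1 kg.
Tool frame: the origin (TCP) lies where the fingers leave the gripper's body, on its centre line; the fingertips stand 84 mm ahead of it and the grasp point (between the pads) lies 65 mm ahead of it; z points along the fingers, y is the line along which they close (so a half turn about z gives the same grasp; the last joint's range is limited). The gripper opens to 93 mm and grips with 3 to 60 N. Pads are 15 mm wide; open, the fingers measure 128 mm over their backs; the gripper's body (75 mm by 188 mm) begins 65 mm behind the grasp point.
Start: joints at [1.062, 0.13, 1.488, -0, 1.523, -0.085], TCP at [0.247, 0.547, 0.303] pointing down, gripper open.
Joint ranges: [-2.96, 2.96], [-0.89, 2.26], [0.02, 2.5], [-1.34, 4.48], [0, 2.73], [-2.66, 2.66]. Speed limits (rad/s): [2.39, 2.39, 2.79, 3.14, 3.14, 3.14].

## Interface

Orientations are given as [roll, pitch, yaw] about the fixed x, y, z axes, in that order (R = Rz(yaw) Ry(pitch) Rx(roll)).
In Python, from rig import r gives the robot as it stands. Calls block until the motion is done:
- r.move_pose(position, orientation): joint-space move of the TCP to a pose.
- r.move_linear(position, frame=None, rate=0.15): straight line of the TCP; frame=None keeps the orientation; rate is the mean speed in m/s.
- r.move_joints(angles): joint-space move.
- r.set_gripper(opening): finger opening in m; the grip force is fixed at half the most; returns when the fingers have stopped.
- r.hold(seconds).
- r.solve_ik(position, orientation): joint angles nearest the present ones, or None.
- r.camera(name): name is "scene" or "top"; returns (picture, depth): 400x640x3 uint8, red, green, blue; 400x640 float32, m along the optical axis (not along the pixel's ray), 0 where there is no reading.
- r.calibration(name): a dict with "vertical_fov" (degrees; the focal length in pixels is half the picture's height over the tangent of half this angle, whatever the lens; pixels are square), "cx", "cy" (the principal point, pixels), "dist_coeffs" ([k1, k2, p1, p2, k3] as OpenCV has them; the pictures are not rectified), "extrinsics" (4x4, takes a point from camera to world coordinates). Camera axes: x right, y down, z forward; pixel columns grow to the right and rows downward; lengths in m; the calibration is good to about 2 mm. A picture is of the moment at which its call begins. calibration takes no time and is no camera call.
A pose or a line that the arm cannot do raises r.Unreachable and nothing moves.
- r.close_job(): hands the job in; it is judged then, once.
Trained networks look in the newest picture that a camera, given by its name, has taken for a name from the list of things; names that differ only in an ending like _2 or _b are one class to them, and where a whole thing is asked for, a point or a joint stands for the part that bears it (a point fixed in the world has none). Each returns a list of dicts, best first, with "conf" (0 to 1); they miss things now and then, are a little off and sometimes report something else, mostly with a low value. They report only what shows in the picture. A call takes as long as a camera call. They do not tell look-alikes from the thing itself.
- r.masks_of(camera, thing): "region" (400x640 bool, what is visible of it) and "box" ([left, top, right, bottom] in pixels, round what is visible of it).
Readings, each from a call of its own:
- r.current_clock(): time.
- r.current_joints(): joint angles.
- r.current_qd(): joint speeds.
- r.current_effort(): joint torques, N m.
- r.current_ee_pos(): TCP position.
- r.current_tool_rot(): TCP orientation.
- r.current_contact_force(): force on the tool from outside, world axes, zero at the start.
- r.current_torque(): the same for the moment, N m.
- r.current_width(): finger opening in m.
- r.current_gripper_force(): force on a finger pad.
Only numpy, scipy, OpenCV 4.12 (cv2) and the standard library are available. Lean on these libraries where they do the work, as an engineer would, in place of code of your own. Each camera call takes 0.05 s, during which the arm holds its last target. There are 200 camera calls.

## Working session

There is one attempt and no reset: what is moved stays moved. The work goes in short steps, each a Python script; the robot and the scene stay as the last script left them, time stands still between calls to the robot, and variables do not carry over. Pictures are saved under pics/ and viewed, at most 14 in all, crops included, and the job is handed in when it is done.

```bash
ls; mkdir -p pics; python3 - <<'E'
from rig import r
import cv2,numpy as np
for n in("top","scene"):
    p,d=r.camera(n); cv2.imwrite(f"pics/{n}0.png",p[:,:,::-1]); np.save(f"{n}_d.npy",d)
    c=r.calibration(n); print(n,c)
    for t in["jar_xl","jar_l","jar_m","jar_s","lid_xl","lid_l","lid_m","lid_s","bottle_a"]:
        print(t,[(round(m["conf"],2),[int(v) for v in m["box"]]) for m in r.masks_of(n,t)])
print(r.current_clock(), r.current_tool_rot())
E
```

```text
pics
top {'vertical_fov': 48.61187789684066, 'cx': 315.8787634177982, 'cy': 198.22712440029747, 'dist_coeffs': array([-0.1018139,  0.       ,  0.       ,  0.       ,  0.       ]), 'extrinsics': array([[-0.00503032, -0.98630243,  0.1648703 ,  0.33420264],
       [-0.99973393,  0.00124864, -0.02303294,  0.01119464],
       [ 0.02251158, -0.1649423 , -0.98604628,  1.22210659],
       [ 0.        ,  0.        ,  0.        ,  1.        ]])}
jar_xl [(0.93, [329, 151, 369, 193])]
jar_l [(0.87, [249, 152, 274, 189]), (0.61, [172, 164, 196, 185])]
jar_m [(0.87, [249, 152, 274, 189]), (0.61, [172, 164, 196, 185])]
jar_s [(0.87, [249, 152, 274, 189]), (0.61, [172, 164, 196, 185])]
lid_xl [(0.86, [408, 156, 451, 199]), (0.71, [411, 267, 456, 306]), (0.58, [378, 97, 425, 134]), (0.15, [328, 151, 368, 191])]
lid_l [(0.77, [406, 217, 432, 247]), (0.68, [257, 223, 280, 243]), (0.62, [337, 222, 370, 256])]
lid_m [(0.77, [406, 217, 432, 247]), (0.68, [257, 223, 280, 243]), (0.62, [337, 222, 370, 256])]
lid_s [(0.77, [406, 217, 432, 247]), (0.68, [257, 223, 280, 243]), (0.62, [337, 222, 370, 256])]
bot
[... 753 characters left out ...]
, 173]), (0.76, [442, 175, 462, 196]), (0.6, [250, 198, 283, 225])]
jar_s [(0.85, [374, 195, 412, 233]), (0.82, [391, 146, 412, 173]), (0.76, [442, 175, 462, 196]), (0.6, [250, 198, 283, 225])]
lid_xl [(0.68, [180, 273, 237, 317]), (0.63, [246, 307, 307, 363]), (0.55, [136, 198, 190, 226])]
lid_l [(0.78, [177, 229, 211, 254]), (0.7, [341, 178, 356, 198]), (0.58, [252, 200, 282, 223])]
lid_m [(0.78, [177, 229, 211, 254]), (0.7, [341, 178, 356, 198]), (0.58, [252, 200, 282, 223])]
lid_s [(0.78, [177, 229, 211, 254]), (0.7, [341, 178, 356, 198]), (0.58, [252, 200, 282, 223])]
bottle_a [(0.92, [231, 208, 260, 261]), (0.64, [319, 181, 340, 223])]
1.0 [3.14156690e+00 2.32394107e-05 2.71775012e+00]
```

```bash
python3 - <<'E'
import cv2
p=cv2.imread("pics/top0.png"); cv2.imwrite("pics/top0b.png",cv2.resize(p[80:320,150:470],None,fx=2.5,fy=2.5,interpolation=cv2.INTER_CUBIC))
E
```

```text
(no output)
```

View pics/top0b.png

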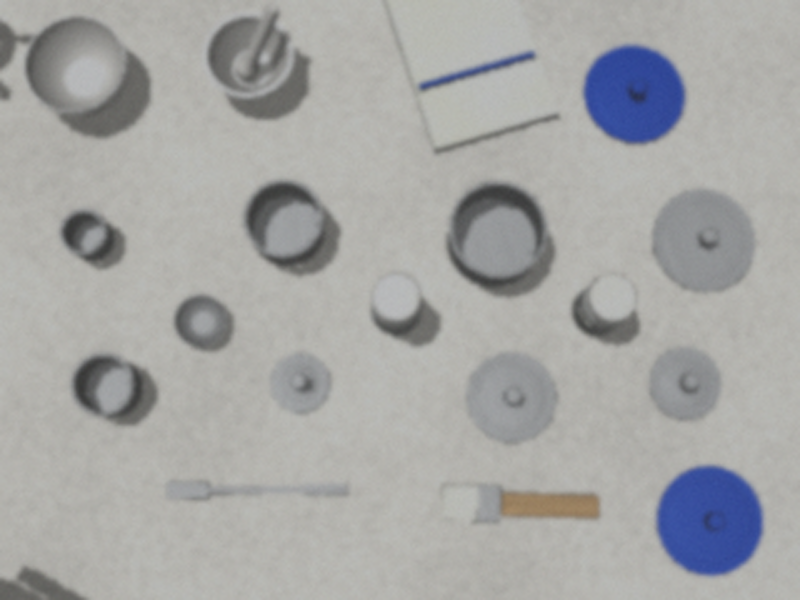

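View pics/scene0.png

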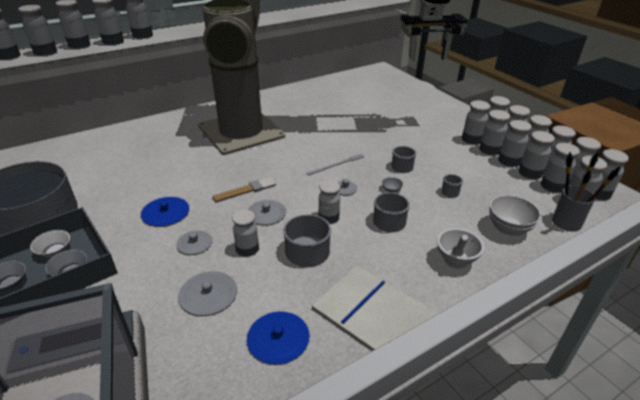

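The top view, in crop pixels, shows:
- **Jars:** s (88,236), l (287,223), xl (497,232), m (107,385). The shallow dish at (204,322), the bowl and the mortar aren't jars.
- **Lids:** grey lid xl (704,240), l (511,397), m (685,384), s (300,382). The blue discs at (635,94) and (710,520) are look-alikes. Only the grey one fits lid_xl.
- **Bottles:** (396,300) and (605,300).

Next I'll measure positions from both cameras.

```bash
cat > h.py <<'E'
import numpy as np,cv2
from rig import r
def K(n):
    c=r.calibration(n); f=200/np.tan(np.radians(c["vertical_fov"])/2)
    return np.array([[f,0,c["cx"]],[0,f,c["cy"]],[0,0,1.]]),c["dist_coeffs"],c["extrinsics"]
def rays(n,uv):
    k,d,E=K(n); x=cv2.undistortPoints(np.asarray(uv,float).reshape(-1,1,2),k,d).reshape(-1,2)
    return np.c_[x,np.ones(len(x))]
def cloud(n,depth):
    E=K(n)[2]; v,u=np.mgrid[:400,:640]
    P=rays(n,np.c_[u.ravel(),v.ravel()])*depth.reshape(-1,1)
    return (P@E[:3,:3].T+E[:3,3]).reshape(400,640,3)
def plane(n,uv,z):
    E=K(n)[2]; d=rays(n,uv)@E[:3,:3].T; t=(z-E[2,3])/d[:,2:]
    return (E[:3,3]+t*d)[:,:2]
def proj(n,P):
    k,d,E=K(n); M=np.linalg.inv(E)
    return cv2.projectPoints(np.asarray(P,float),cv2.Rodrigues(M[:3,:3])[0],M[:3,3],k,d)[0].reshape(-1,2)
E
python3 - <<'E'
from h import *
from scipy.optimize import least_squares
D=np.load("top_d.npy"); C=cloud("top",D); S=cloud("scene",np.load("scene_d.npy"))
cr=lambda a,b:(150+a/2.5,80+b/2.5)
T={"jar_s":(88,236,.046,.025),"jar_l":(287,223,.062,.042),"jar_xl":(497,232,.07,.052),"jar_m":(107,385,.054,.033),
"lid_xl":(704,240,.0055,.06),"lid_l":(511,397,.0055,.05),"lid_m":(685,384,.0055,.041),"lid_s":(300,382,.0055,.033),"bottle_a":(396,300,.1,.027),"bottle_b":(610,300,.1,.027)}
print("bench z",np.median(C[300:310,250:300,2]),np.median(S[240:250,330:340,2]), "noise",np.std(C[300:310,250:300,2]))
for k,(a,b,z,R) in T.items():
    x0=plane("top",[cr(a,b)],z)[0]; out=[x0.round(4)]
    for Q in (C,S):
        P=Q.reshape(-1,3); d=np.hypot(*(P[:,:2]-x0).T)
        if k[:3]=="lid":
            s=P[(d<.03)&(P[:,2]>.016)&(P[:,2]<.045)]; out+=[len(s),np.round(s.mean(0),4) if len(s) else None]   # knob
            s=P[(d<R+.015)&(P[:,2]>.0035)&(P[:,2]<.02)]
            out+=[len(s),((s.min(0)+s.max(0))/2)[:2].round(4),np.ptp(s,axis=0)[:2].round(3)]
        else:
            s=P[(d<R+.02)&(P[:,2]>z-(.02 if k[0]=='j' else .03))&(P[:,2]<z+.01)]
            if len(s)>6:
                f=least_squares(lambda c:np.hypot(*(s[:,:2]-c).T)-R+.001,x0,loss="soft_l1",f_scale=.002)
                out+=[len(s),f.x.round(4),"zmax",s[:,2].max().round(3), (s[:,:2].min(0)+s[:,:2].max(0))/2]
    print(k,*out)
E
```

```text
bench z -0.00020057970724352003 -0.0018091438564644124 noise 0.05466125127218695
jar_s [0.5971 0.3396] 159 [0.6027 0.3461] zmax 0.052 [0.60307318 0.34654393] 231 [0.607  0.3449] zmax 0.047 [0.60749193 0.34543223]
jar_l [0.6073 0.1208] 233 [0.6131 0.1261] zmax 0.067 [0.61314942 0.12637895] 471 [0.6186 0.1248] zmax 0.063 [0.61753858 0.12571699]
jar_xl [ 0.5956 -0.104 ] 302 [ 0.5991 -0.1032] zmax 0.076 [ 0.60002015 -0.10360618] 686 [ 0.6048 -0.1061] zmax 0.071 [ 0.60395484 -0.10623892]
jar_m [0.434  0.3101] 192 [0.4361 0.3163] zmax 0.059 [0.43594142 0.31652968] 265 [0.4401 0.3149] zmax 0.054 [0.43959349 0.31502415]
lid_xl [ 0.6014 -0.3472] 40 [ 0.6013 -0.3442  0.029 ] 1241 [ 0.5995 -0.3455] [0.146 0.138] 94 [ 0.6098 -0.3478  0.0263] 1904 [ 0.6058 -0.348 ] [0.121 0.12 ]
lid_l [ 0.4242 -0.1228] 46 [ 0.4242 -0.1203  0.0303] 939 [ 0.4186 -0.1207] [0.116 0.12 ] 56 [ 0.4326 -0.1251  0.0255] 588 [ 0.4299 -0.1201] [0.1   0.092]
lid_m [ 0.4374 -0.3178] 40 [ 0.4387 -0.3166  0.0291] 584 [ 0.4353 -0.3194] [0.103 0.104] 72 [ 0.4466 -0.3187  0.0258] 569 [ 0.4431 -0.3184] [0.081 0.08 ]
lid_s [0.4414 0.1094] 45 [0.4409 0.1111 0.0305] 386 [0.4398 0.1109] [0.091 0.085] 52 [0.4486 0.1064 0.0247] 170 [0.4452 0.111 ] [0.066 0.062]
bottle_a [0.5172 0.0042] 329 [0.524  0.0038] zmax 0.105 [0.52097577 0.00648252] 370 [0.5213 0.0061] zmax 0.101 [0.5252432  0.00175153]
bottle_b [ 0.5169 -0.2171] 337 [ 0.5232 -0.2215] zmax 0.104 [ 0.51990154 -0.21889968] 465 [ 0.5199 -0.2187] zmax 0.101 [ 0.52551406 -0.22157781]
```

```bash
cat >> h.py <<'E'
J={"s":(.605,.3455,.042),"l":(.616,.1257,.058),"xl":(.602,-.105,.066),"m":(.438,.3156,.050)}
L={"xl":(.603,-.3468),"l":(.4257,-.1205),"m":(.4395,-.3188),"s":(.4425,.111)}
O=[np.pi,0,np.pi/2]; G=.0975; H=.26
def place(k,off=(0,0)):
    x,y=L[k]; jx,jy,h=J[k]; jx+=off[0]; jy+=off[1]
    r.move_pose([x,y,H],O); r.set_gripper(.045)
    r.move_linear([x,y,G]); r.set_gripper(0); print(k,"width",r.current_width(),"clk",r.current_clock())
    if r.current_width()<.015: raise SystemExit("missed")
    r.move_linear([x,y,H]); print("held",r.current_contact_force().round(2),r.current_width())
    r.move_pose([jx,jy,H],O); r.move_linear([jx,jy,G+h+.012])
    r.move_linear([jx,jy,G+h+.001],rate=.03); print("down",r.current_contact_force().round(2),r.current_ee_pos())
E
python3 - <<'E'
from h import *
p=cv2.imread("pics/top0.png")[140:310,370:470]; cv2.imwrite("pics/crop1.png",cv2.resize(p,None,fx=3.5,fy=3.5,interpolation=cv2.INTER_CUBIC))
place("s")
p,_=r.camera("scene"); cv2.imwrite("pics/s1.png",cv2.resize(p[100:260,280:520],None,fx=3,fy=3,interpolation=cv2.INTER_CUBIC)[:,:,::-1])
print(r.current_clock())
E
```

```text
s width 0.01894270021946291 clk 5.45
held [-0.63 -0.58 -0.48] 0.01877816751668331
down [ 0.55 -0.7  -0.64] [0.60488618 0.345474   0.14030146]
9.225
```

View pics/crop1.png

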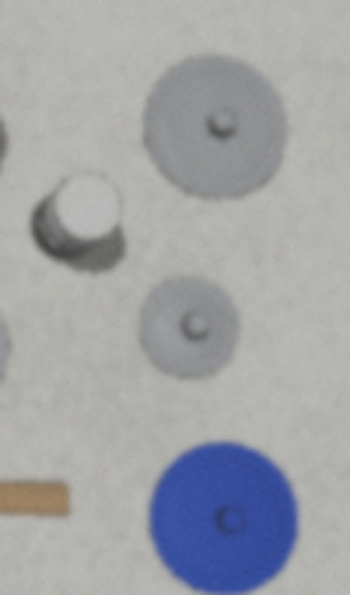

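View pics/s1.png

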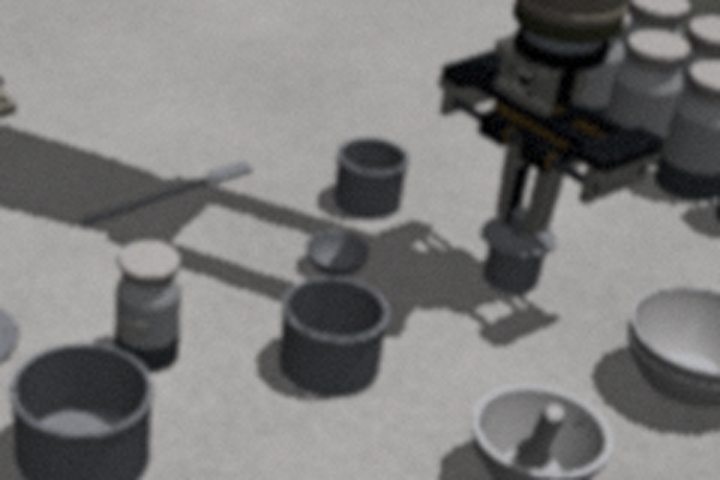

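Crop check: the grey disc at (215,127) is lid_xl. The blue one at (223,517) is the look-alike. Lid_s is over jar_s at (515,250), so I'll release it and check the seating.

```bash
cat >> h.py <<'E'
def release():
    r.set_gripper(.045); p=r.current_ee_pos(); r.move_linear([p[0],p[1],H]); 
def check(k):
    x,y,h=J[k]; R={"s":.033,"m":.041,"l":.05,"xl":.06}[k]
    for n in("scene","top"):
        _,d=r.camera(n); P=cloud(n,d).reshape(-1,3); q=np.hypot(P[:,0]-x,P[:,1]-y)
        s=P[(q<R+.012)&(P[:,2]>h-.004)&(P[:,2]<h+.016)]
        A=np.c_[s[:,:2]-[x,y],np.ones(len(s))]; c=np.linalg.lstsq(A,s[:,2],rcond=None)[0]
        print(n,len(s),"centre",((s.min(0)+s.max(0))/2)[:2].round(4),"ext",np.ptp(s,axis=0).round(3),"tilt",c[:2].round(3),"z-home(expect ~.007)",(c[2]-h).round(4))
E
python3 - <<'E'
from h import *
release(); r.move_pose([.4257,-.1205,H],O); check("s")
p,_=r.camera("scene"); cv2.imwrite("pics/s2.png",cv2.resize(p[140:220,400:500],None,fx=6,fy=6,interpolation=cv2.INTER_CUBIC)[:,:,::-1])
print(r.current_clock())
E
```

```text
scene 249 centre [0.6076 0.3429] ext [0.067 0.066 0.019] tilt [-0.001  0.007] z-home(expect ~.007) 0.0056
top 376 centre [0.6037 0.3453] ext [0.063 0.062 0.016] tilt [-0.006 -0.017] z-home(expect ~.007) 0.0071
12.7833
```

View pics/s2.png

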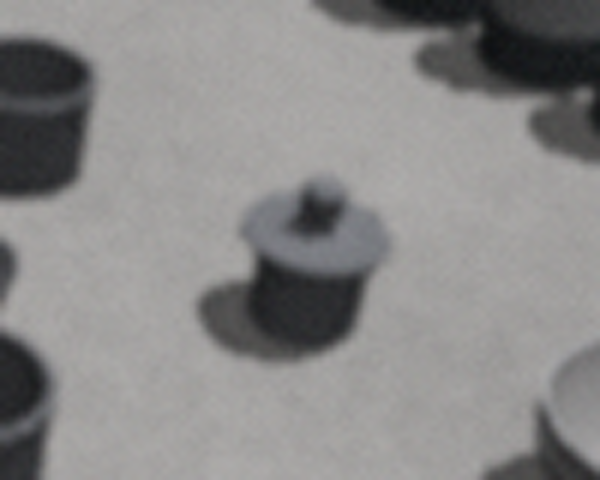

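Lid_s is flat, level and home on jar_s at (310,240). Now the other three.

```bash
python3 - <<'E'
from h import *
for k in("l","m","xl"):
    place(k); f=r.current_contact_force()
    if abs(f[2])>25: raise SystemExit("jam?")
    release()
r.move_pose([.40,.02,.35],O)
for k in("s","l","m","xl"): print(k); check(k)
p,_=r.camera("scene"); cv2.imwrite("pics/s3.png",cv2.resize(p[120:300,220:480],None,fx=3,fy=3,interpolation=cv2.INTER_CUBIC)[:,:,::-1])
p,_=r.camera("top"); cv2.imwrite("pics/t3.png",cv2.resize(p[80:320,150:470],None,fx=2.5,fy=2.5,interpolation=cv2.INTER_CUBIC)[:,:,::-1])
print(r.current_clock())
E
```

```text
l width 0.018548643484311924 clk 15.0333
held [-0.33 -0.14 -0.78] 0.018604326488221405
down [ 0.06 -0.12 -2.21] [0.61587649 0.12571581 0.15633012]
m width 0.0185921108730597 clk 23.9583
held [-0.5  -0.05 -0.87] 0.01891999376833314
down [ 0.32  0.97 -1.51] [0.43787685 0.31556308 0.14838028]
xl width 0.018954969697653364 clk 34.7583
held [ 0.23 -0.7  -2.25] 0.01873830840115423
down [-0.25 -0.36 -1.46] [ 0.60191579 -0.10491626  0.16439845]
s
scene 251 centre [0.6071 0.3425] ext [0.067 0.067 0.018] tilt [ 0.003 -0.003] z-home(expect ~.007) 0.0054
top 378 centre [0.6039 0.3454] ext [0.064 0.062 0.015] tilt [ 0.007 -0.002] z-home(expect ~.007) 0.007
l
scene 762 centre [0.6172 0.1223] ext [0.099 0.1   0.019] tilt [-0.004  0.001] z-home(expect ~.007) 0.0059
top 929 centre [0.6148 0.1245] ext [0.098 0.095 0.015] tilt [-0.009 -0.003] z-home(expect ~.007) 0.0074
m
scene 314 centre [0.4391 0.315 ] ext [0.084 0.082 0.019] tilt [-0.006  0.005] z-home(expect ~.007) 0.0054
top 665 centre [0.4354 0.3171] ext [0.077 0.082 0.015] tilt [0.001 0.001] z-home(expect ~.007) 0.0075
xl
scene 1430 centre [ 0.6033 -0.1053] ext [0.123 0.12  0.02 ] tilt [-0.001  0.003] z-home(expect ~.007) 0.0062
top 1408 centre [ 0.6008 -0.1036] ext [0.116 0.116 0.017] tilt [-0.001  0.002] z-home(expect ~.007) 0.0075
41.1167
```

View pics/s3.png

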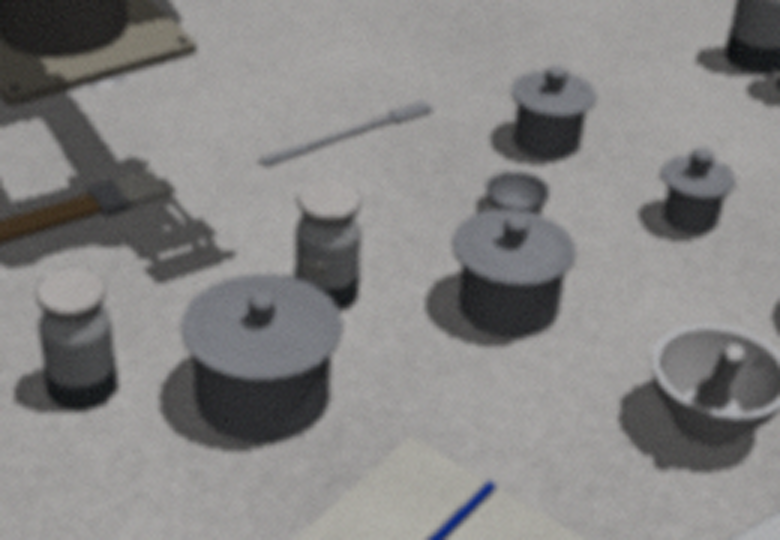

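View pics/t3.png

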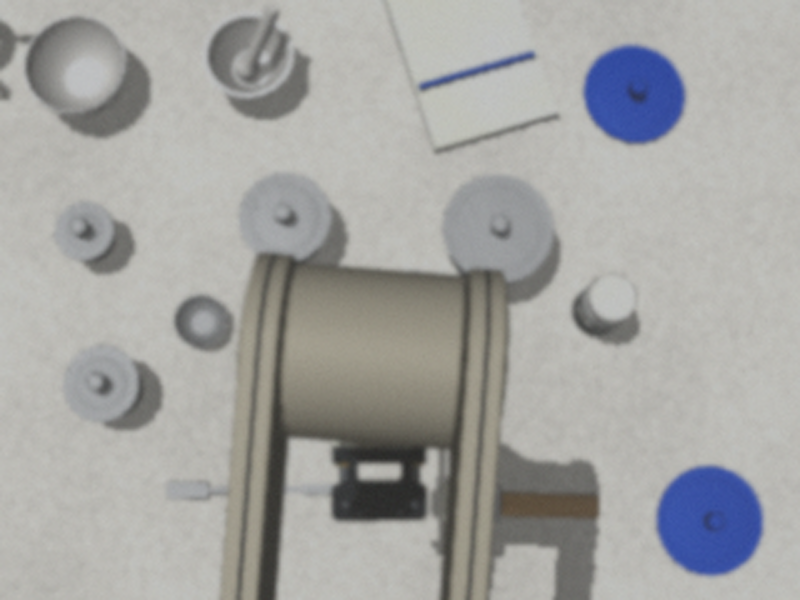

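All four lids are level and at home height: scene crop xl (262,325), l (513,245), m (553,95), s (697,178). Both bottles are upright and haven't moved.

```bash
python3 -c "
from rig import r
r.hold(.5); print(r.close_job())"
```

```text
the job is handed in; nothing more can be done
None
```

I put all four lids on their matching jars and handed the job in at about 42 s; the last camera check showed every lid flat at home height and both bottles standing where they were, but the hand-in returned no verdict.

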